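Swing a specimen board onto its spring stop and secure it

ROBOT

A 6-joint arm with a two-finger parallel gripper is mounted at the origin on a cart in front of the work surface, level with it; the furniture and walls round the work are solid. World frame = base frame: x ahead of the robot, y to its left, z up, the work surface at z = 0. Lengths are in m, angles in degrees, forces in N, time in s.
With the tool pointing down it reaches from about 0.25 to 0.725 m from the base axis. Payload 9.7 kg.
Tool frame: the origin (TCP) lies at the very end of the fingers, on their centre line; the grasp point (between the pads) lies 19 mm behind it (bot.grip_point_offset is the distance from the TCP to the grasp point, in m); y points along the fingers, x is the direction in which the jaws open and shut, and the axes are right-handed (so a half turn about y gives the same grasp; the last joint's range is limited). The gripper opens to 85 mm and grips with 20 to 120 N. Pads are 22 mm wide; open, the fingers measure 114 mm over their backs; the gripper's body (76 mm by 85 mm) begins 54 mm behind the grasp point. The pads swing forward as they close: fully open they stand 13 mm farther back than shut.
Start: joints at [66.291, 4.979, 10.078, 95.1, 0, 90], TCP at [0.221, 0.504, 0.231] pointing down, gripper open.
Joint ranges: [-179.16, 179.16], [-48.56, 103.87], [-65.8, 70.77], [-126.05, 130.52], [-82.76, 87.17], [-180, 180]. Speed limits (degrees/s): [127.2, 127.2, 147.25, 180, 180, 180].

INTERFACE

Orientations are given as [roll, pitch, yaw] about the fixed x, y, z axes, in that order (R = Rz(yaw) Ry(pitch) Rx(roll)).
In Python, from workcell import bot gives the robot as it stands.
- The arm moves only by the shell command python3 -m inch 'ROWS' [FORCE]. ROWS is JSON, a list of rows, each a list of 3 entries, a list of its own where there are three numbers: the shift along the tool's x, y, z in mm, then the turn, a rotation vector about the tool's x, y, z in rad, then the finger opening in mm, from 0 to 85.4. In form: [[[x, y, z], [ax, ay, az], grip], ...]. A call has 1 to 20 rows; each row is the pose to reach, as a shift and turn from the pose measured when the call began, along the tool's axes at that moment; what a row does not reach only later rows make up. A row lasts 1/10 s, in which the tool goes at most 50 mm and 8.59 degrees, less where a joint would pass 70% of its speed; a pose out of reach is approached as far as the arm can. A call with a gripper value outside its range is refused whole. The fingers move at their own pace and stop on an object; FORCE is the grip in N (left out, the last holds). Time passes only in rows, so rows that repeat a pose let the fingers close. It gives the time, the measured TCP pose, the force and the opening at its end, in the units of the state.
- bot.get_obs(): the state, without advancing time (a new reading comes with each control period).
- bot.camera(name): name is "scene" or "top" or "wrist"; returns a dict with "frame" (480x640x3 uint8, red, green, blue), "mtx" (3x3 intrinsics, pixels), "origin" and "orientation" of the camera in the world. Camera axes: x right, y down, z forward; pixel columns grow to the right and rows downward; lengths in m; the calibration is good to about 2 mm. A picture is of the moment at which its call begins. There is no depth.
- bot.job_done(): hands the job in, once; it reports no verdict.
Trained networks look in a picture, given as the dict that the camera call returned (one of the last four; its "shot" number tells which), for a name from the list of things; names that differ only in an ending like _2 or _b are one class to them, and where a whole thing is asked for, a point or a joint stands for the part that bears it (a point fixed in the world has none). Each returns a list of dicts, best first, with "confidence" (0 to 1); they miss things now and then, are a little off and sometimes report something else, mostly with a low value. They report only what shows in the picture. A call takes as long as a camera call. They do not tell look-alikes from the thing itself.
- bot.search_frame(picture, name): "box" ([left, top, right, bottom] in pixels, round what is visible of it).
- bot.cut_out(picture, name): "region" (480x640 bool, what is visible of it) and "box" ([left, top, right, bottom] in pixels, round what is visible of it).
The state is a dict: "time": time; "q": joint angles; "qd": joint speeds; "joint_efforts": joint torques, N m; "ee_pos": TCP position; "tcp_rot": TCP orientation; "wrist_force": force on the tool from outside, world axes, zero at the start; "torque": the same for the moment, N m; "opening": finger opening in m.
Only numpy, scipy, OpenCV 4.12 (cv2) and the standard library are available. Lean on these libraries where they do the work, as an engineer would, in place of code of your own. Each camera call takes 0.05 s, during which the arm holds its last target. There are 200 camera calls.

TASK

Swing the wooden specimen board round on its pin, pushing it near its free end, until it presses the rubber-tipped spring stop roughly half-way in, and keep it pressed for a moment; never drive the stop to the end of its travel. Then turn the metal retaining arm round by its end until it bears on the board's front edge, so that the board stays trapped with the stop still lightly pressed. Push gently throughout, keep the dish on the board and leave the jar, the beaker and the forceps alone.

Things in the scene. Friction and masses are not known exactly. Their poses are not given: they have to be found in the camera images.
- dock: Fixed white fixture plate, 385 x 245 x 8 mm (top at z = 0.008) on the table. Origin: at table level on the axis of its upright pivot pin (13 mm thick; head 27 mm wide, top 38 mm above the table). x axis: away from the robot (give or take its yaw); y axis: to the robot's left, along the board when that is closed. The retaining arm's pivot is at (-75, 280) mm in this frame.
- board: Loose cork-topped wooden board, 90 x 270 x 18 mm, 0.28 to 0.56 kg, lying on the plate (z 0.008 to 0.026). Origin: underside, on the axis of its 17 mm hole, which sits over the pin with 2 mm play all round. y axis: along its length to the free end, 245 mm from the hole (25 mm the other way); front edge, towards the robot, at x = -45 mm, back edge at +45 mm.
- board_end (a point): Centre of the board's free end face, half-way up (z = 0.017). It starts nearer the robot, the board 15 to 30 degrees off the fixture's y axis; the board is closed by pushing the free end away from the robot (clockwise from above), which takes some 1 to 5 N, unsteady, until it meets the stop.
- board_mid (a point): Point on top of the board, 105 mm from the hole on its centre line, where the dish stands.
- stop: Fixed aluminium stop block, 30 x 50 x 30 mm, behind the board. Its frame coincides with dock (origin at the pivot pin); the block is centred at (100, 200) mm there. A screw in it carries a sprung tip, 15 mm wide, rubber-ended, 18 mm above the table, that points in -x and meets the board's back edge 200 mm from the pin.
- stop_face (a point): Point on the stop block's front face, on the tip's axis. How far the free tip stands out is set anew each time and is not tracked: its end is 25 to 55 mm in front of this face, so the board first touches it within 4.5 degrees of parallel to the fixture's y axis, either side. The tip yields 12 mm at 1.5 N per mm (18 N at the end of travel); over 16 N on it is too hard, 6 to 12 N is right.
- latch (a joint): Retaining arm's angle, rad: 0 = pointing to the robot (-x of the fixture), growing anticlockwise from above as it closes towards the board's front edge. Starts at 0 to 0.35; on a closed board its round end meets the front edge at about 1.65 to 2.05. Stiff friction hinge (0.4 N m: some 5 N at 85 mm from the pivot); it stays where it is left.
- latch_pivot (a point): Axis of the retaining arm's pivot, half-way up the arm (z = 0.019). The arm is an aluminium bar, 14 mm wide and 16 mm high (from z = 0.011 to 0.027), with a 24 mm boss at the pivot.
- latch_end (a point): Centre of the arm's round end (7 mm radius), 105 mm from the pivot, half-way up the arm (z = 0.019).
- dish: Loose low covered petri dish, 88 mm wide, 14 mm high, 18 g, standing on the board; origin at the centre of its underside.
- jar: Loose lidded specimen jar, 49 mm wide, 68 mm high, standing on the table behind the board; origin at the centre of its underside. A bystander.
- beaker: Loose empty glass beaker, 56 mm wide, 72 mm high, standing to the right of the fixture; origin at the centre of its underside. A bystander.
- forceps: Loose steel forceps, 124 mm long, 9 mm high, lying on the table just left of the fixture; origin at the centre of the underside. A bystander.
Mind the look-alikes: they are no part of the job. What is shaped like the dish but red is not meant.

How it is judged (in metres and radians):
On the way, in this order (a step that is already met when the one before it is completed fails the run):
1. the board presses the stop with 4.5 to 13 N for 0.4 s, the retaining arm still open (below 0.6 rad) (contact force between board and stop between 4.5 and 13 N and value of joint latch below 0.6 rad), for 0.4 s.
2. the retaining arm has been turned onto the board (beyond 1.4 rad, touching it) (value of joint latch above 1.4 rad and contact force between board and latch above 0.3 N), for 0.2 s.
At the end, for the whole second after the job is handed in: The board is on its pin, at rest, trapped between the stop and the retaining arm: it touches both (over 0.3 N each, under 14 N on the stop), within 0.15 rad of the fixture's y axis, the arm beyond 1.4 rad; the dish lies flat on the board within 30 mm of the board_mid point (all of step 2 and contact force between board and stop between 0.3 and 14 N and angle between the y axis of board and the y axis of dock, either way round below 0.15 rad and horizontal distance between board and dock below 0.006 m and linear speed of board below 0.01 m/s and horizontal distance between dish and board_mid below 0.03 m and height (world z) of dish above 0.022 m and angle between dish's own z axis and vertical below 0.1 rad).
It fails at once if the board is driven on the stop with more than 16 N (contact force between board and stop above 16 N).
It fails at once if the robot pushes the board or the retaining arm with more than 25 N (contact force between any of the arm, the fingers and board above 25 N or contact force between the fingers and latch above 25 N).
It fails at once if the dish falls off the board (height (world z) of dish below 0.02 m).
It fails at once if the jar, the beaker or the forceps is shifted by more than 15 mm (distance of any of jar, beaker, forceps from where it was at the start of the episode above 0.015 m).
It also fails if it takes over 70 s, if anything falls off the work surface, if the arm or the gripper's body presses on something with over 40 N, if the wrist force passes 120 N, or if a joint passes its speed limit or range.

## Working session

There is one attempt and no reset: what is moved stays moved. The work goes in short steps, Python scripts to look and compute and a shell command to move; the robot and the scene stay as the last step left them, time stands still between calls to the robot, and variables do not carry over. Pictures are saved under pics/ and viewed, about 8 in all and at most 12, crops included, and the job is handed in when it is done.

```bash
mkdir -p pics; ls; cat > h.py <<'E'
import numpy as np, cv2
from workcell import bot
from scipy.spatial.transform import Rotation as R
def Rm(o):
    o=np.array(o,float)
    return o if o.shape==(3,3) else R.from_euler('xyz',o,degrees=True).as_matrix()
def ray(p,uv,z):
    K=np.array(p['mtx']);d=Rm(p['orientation'])@np.linalg.inv(K)@np.array([uv[0],uv[1],1.]);o=np.array(p['origin'])
    return o+d*(z-o[2])/d[2]
def proj(p,X):
    c=np.array(p['mtx'])@(Rm(p['orientation']).T@(np.array(X)-np.array(p['origin'])));return c[:2]/c[2]
def save(p,n,crop=None,s=1):
    f=p['frame'][...,::-1]
    if crop: f=f[crop[1]:crop[3],crop[0]:crop[2]]
    cv2.imwrite('pics/'+n,cv2.resize(f,None,fx=s,fy=s,interpolation=cv2.INTER_CUBIC))
E
python3 - <<'E'
from h import *
print(bot.get_obs())
for n in ('top','scene'):
    p=bot.camera(n);save(p,n+'0.png');print(n,p['mtx'],p['origin'],p['orientation'])
    for t in ('dock','board','stop','latch','dish','jar','beaker','forceps'):
        print(t,[(np.round(d['box']).tolist(),round(d['confidence'],2)) for d in bot.search_frame(p,t)[:3]])
E
```

```text
pics
{'time': 0.0, 'q': array([ 6.62902902e+01,  5.01285338e+00,  1.00331677e+01,  9.50989698e+01,
       -1.37116038e-03,  8.99988481e+01]), 'qd': array([-0.04987996, -0.0523397 ,  0.03435228, -0.09155458,  0.02675541,
       -0.01903447]), 'joint_efforts': array([-8.02708400e-04, -5.20377231e+01,  4.64820850e+01,  1.59375777e-02,
       -7.56582449e-05,  8.83763569e-07]), 'ee_pos': array([0.22107012, 0.50336302, 0.23055472]), 'tcp_rot': array([-9.00013696e+01,  7.86555750e-02,  6.62914421e+01]), 'wrist_force': array([0.01989416, 0.5079673 , 0.44391848]), 'torque': array([ 0.05055646, -0.00592579,  0.0126587 ]), 'opening': 0.08509504032072612}
top [[475.12385865   0.         316.97021905]
 [  0.         475.12385865 235.16148775]
 [  0.           0.           1.        ]] [0.41408477 0.19510597 1.05130679] [-173.82417956   -1.15932101  -90.1743269 ]
dock [([191.0, 132.0, 386.0, 309.0], 0.74)]
board [([257.0, 193.0, 377.0, 301.0], 0.71)]
stop [([265.0, 138.0, 291.0, 180.0], 0.77)]
latch [([212.0, 212.0, 229.0, 269.0], 0.96), ([190.0, 132.0, 385.0, 309.0], 0.62)]
dish [([403.0, 294.0,
[... 258 characters left out ...]
.         318.59400302]
 [  0.         519.11744508 237.63460851]
 [  0.           0.           1.        ]] [ 0.17944365 -0.47918816  0.87406998] [-137.92504878   -0.25638225  -26.81328112]
dock [([248.0, 172.0, 390.0, 312.0], 0.59), ([274.0, 158.0, 312.0, 178.0], 0.51)]
board [([249.0, 215.0, 382.0, 292.0], 0.85), ([246.0, 173.0, 390.0, 314.0], 0.49)]
stop [([351.0, 187.0, 393.0, 204.0], 0.65)]
latch [([256.0, 181.0, 305.0, 201.0], 0.62)]
dish [([162.0, 205.0, 203.0, 234.0], 0.89), ([178.0, 259.0, 226.0, 298.0], 0.83), ([297.0, 230.0, 336.0, 268.0], 0.77)]
jar [([388.0, 209.0, 414.0, 247.0], 0.91)]
beaker [([371.0, 331.0, 405.0, 378.0], 0.57)]
forceps [([273.0, 161.0, 304.0, 179.0], 0.52)]
```

View pics/top0.png

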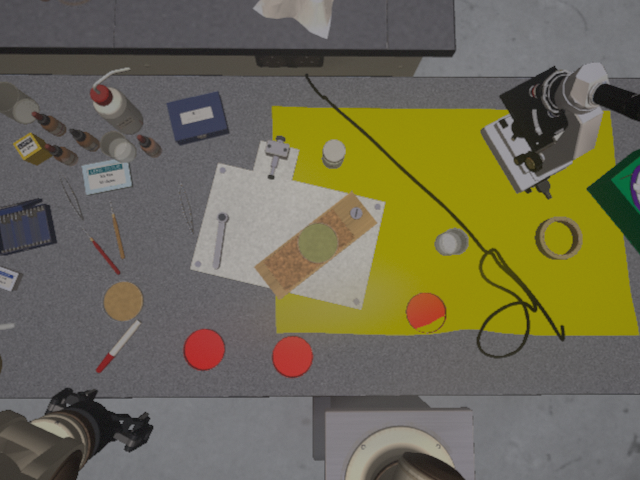

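View pics/scene0.png

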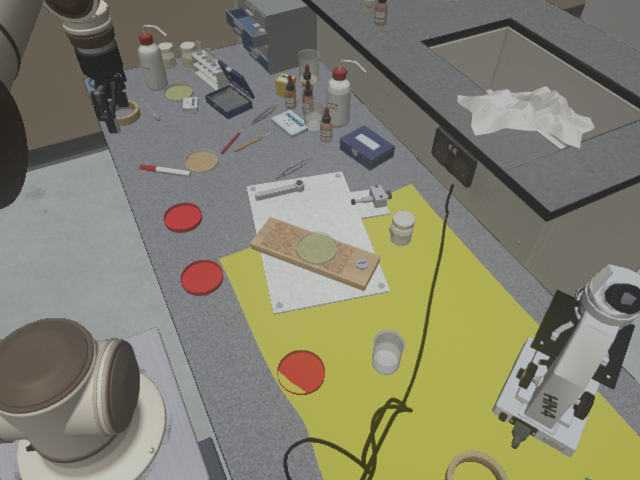

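Top view: the pin head is at (356,213), the clear dish on the board at (318,243), the latch pivot at (223,216) and its end at (217,266), and the stop block at (277,150) with its tip end near (271,178). The red discs at (426,312), (204,349) and (292,356) are look-alikes, because the dish meant stands on the board.

```bash
python3 - <<'E'
from h import *
p=bot.camera('top');save(p,'crop1.png',(180,125,400,315),3.6)
r=lambda uv,z:np.round(ray(p,uv,z),4)
pin=r((356,213),.038);lp=r((223,216),.027);le=r((217,266),.027)
print(pin,lp,le)
v=(lp-pin)[:2];print('dist',np.linalg.norm(v),'exp',np.hypot(.075,.28))
yaw=np.arctan2(v[1],v[0])-np.arctan2(.28,-.075);print('yaw',np.degrees(yaw))
for n,z in (('board',.026),('dish',.03),('latch',.02),('forceps',0.005),('stop',.03)):
    for d in bot.cut_out(p,n)[:3]:
        m=d['region'].astype(np.uint8);
        c=cv2.findContours(m,cv2.RETR_EXTERNAL,cv2.CHAIN_APPROX_NONE)[0];c=max(c,key=cv2.contourArea)
        b=cv2.boxPoints(cv2.minAreaRect(c));print(n,d['confidence'],b.round(1).tolist(),[r(x,z)[:2].tolist() for x in b])
E
```

```text
[0.5718 0.0898 0.038 ] [0.5669 0.3778 0.027 ] [0.4585 0.3887 0.027 ]
dist 0.2880416810116203 exp 0.2898706608127149
yaw -14.020349147959656
board 0.64 [[251.89999389648438, 267.20001220703125], [298.29998779296875, 230.5], [324.5, 263.6000061035156], [278.1000061035156, 300.29998779296875]] [[0.4558, 0.3141], [0.5352, 0.2146], [0.4632, 0.1579], [0.385, 0.2574]]
dish 0.85 [[175.0, 341.0], [212.60000610351562, 322.20001220703125], [230.8000030517578, 358.6000061035156], [193.1999969482422, 377.3999938964844]] [[0.3013, 0.4729], [0.3399, 0.3951], [0.2645, 0.3555], [0.2266, 0.433]]
dish 0.72 [[293.70001220703125, 259.29998779296875], [301.79998779296875, 219.0], [339.8999938964844, 226.60000610351562], [331.79998779296875, 267.0]] [[0.4723, 0.2242], [0.5599, 0.2069], [0.5432, 0.1243], [0.4558, 0.1424]]
dish 0.7 [[272.0, 336.0], [312.0, 336.0], [312.0, 378.0], [272.0, 378.0]] [[0.3106, 0.2697], [0.3102, 0.1853], [0.2237, 0.1854], [0.2243, 0.269]]
latch 0.72 [[210.6999969482422, 267.70001220703125], [217.39999389648438, 211.3000030517578], [227.89999389648438, 212.60000610351562], [221.199
[... 314 characters left out ...]
.68 [[211.5, 267.8999938964844], [216.39999389648438, 211.3000030517578], [228.60000610351562, 212.39999389648438], [223.6999969482422, 268.8999938964844]] [[0.4554, 0.4048], [0.5806, 0.3965], [0.5782, 0.3696], [0.4531, 0.3782]]
forceps 0.22 [[252.1999969482422, 266.8999938964844], [298.20001220703125, 230.39999389648438], [324.6000061035156, 263.79998779296875], [278.6000061035156, 300.20001220703125]] [[0.4574, 0.3159], [0.5378, 0.2151], [0.4639, 0.157], [0.3848, 0.2577]]
stop 0.75 [[263.20001220703125, 137.8000030517578], [286.6000061035156, 135.0], [291.6000061035156, 176.6999969482422], [268.20001220703125, 179.5]] [[0.7408, 0.2922], [0.7473, 0.2407], [0.6534, 0.2294], [0.6471, 0.2804]]
```

View pics/crop1.png

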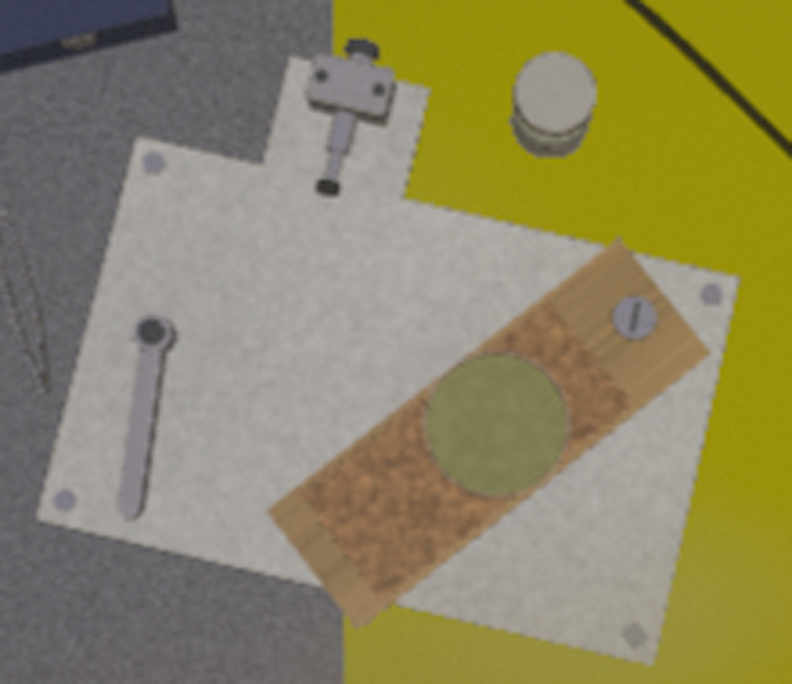

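```bash
cat >> h.py <<'E'
def rows(T):
    """targets (x,y,z,yaw deg) tool down -> shift mm / rotvec in current tool frame"""
    o=bot.get_obs();M=Rm(o['tcp_rot']);p0=np.array(o['ee_pos'])
    for x,y,z,w in T:
        G=R.from_euler('xyz',[-90,0,w],degrees=True).as_matrix()
        print((1000*M.T@(np.array([x,y,z])-p0)).round(1).tolist(),R.from_matrix(M.T@G).as_rotvec().round(3).tolist(),'world',np.round([x,y,z,w],3))
PIN=np.array([.5718,.0898])
def dock(x,y,yaw): c,s=np.cos(np.radians(yaw)),np.sin(np.radians(yaw));return PIN+[c*x-s*y,s*x+c*y]
E
python3 - <<'E'
from h import *
p=bot.camera('top')
c=lambda u,v,z:ray(p,(180+u/3.6,125+v/3.6),z)[:2]
cor=[c(137,140,.008),c(738,276,.008),c(654,664,.008),c(38,520,.008)]
for i,j in((1,0),(2,3)):
    v=cor[i]-cor[j];print('len',np.hypot(*v),'yaw',np.degrees(np.arctan2(-v[1],-v[0]))-90)
for i,j in((0,3),(1,2)):
    v=cor[i]-cor[j];print('len',np.hypot(*v),'yaw',np.degrees(np.arctan2(v[1],v[0])))
pin=c(634,318,.038);lp=c(153,332,.027);le=c(131,505,.027);tip=c(327,190,.018);print(pin,lp,le,tip)
v=lp-pin;yaw=np.degrees(np.arctan2(v[1],v[0])-np.arctan2(.28,-.075));print('yaw',yaw,np.hypot(*v))
D=R.from_euler('z',-yaw,degrees=True).as_matrix()[:2,:2]
print('tip dock',D@(tip-pin),'le-lp',D@(le-lp),'blockfront',D@(c(345,118,.03)-pin))
for a,b in(((620,240),(270,512)),((710,352),(360,628))):
    v=c(*b,.026)-c(*a,.026);print('board',np.hypot(*v),np.degrees(np.arctan2(v[1],v[0]))-90-yaw, D@(c(*a,.026)-pin))
E
```

```text
len 0.38252754084385027 yaw -12.898705560911466
len 0.38290530708473997 yaw -13.248677570963494
len 0.2418087909423094 yaw -13.191267748851182
len 0.24414600153495844 yaw -13.101488968315643
[0.57104302 0.08956145] [0.56419368 0.37886795] [0.46009134 0.39002411] [0.65364452 0.27556551]
yaw -13.638854089258809 0.2893875594366478
tip dock [0.03641227 0.20023652] le-lp [-0.10379743 -0.01370588] blockfront [0.07998074 0.19890135]
board 0.26812591523958484 51.677206354208145 [0.0469602  0.01832319]
board 0.2679787177817831 51.681634015687216 [-0.00731832 -0.05031495]
```

```bash
python3 - <<'E'
from h import *
Y=-13.3
a=dock(-.075,.220,Y+51.5)
rows([(*a,.2,Y+51.5),(*a,.05,Y+51.5),(*a,.014,Y+51.5)])
E
```

```text
[-200.4, 31.3, -258.0] [0.0, 0.49, -0.0] world [ 0.377  0.216  0.2   38.2  ]
[-200.4, 181.3, -258.0] [0.0, 0.49, -0.0] world [ 0.377  0.216  0.05  38.2  ]
[-200.4, 217.3, -258.0] [0.0, 0.49, -0.0] world [3.77e-01 2.16e-01 1.40e-02 3.82e+01]
```

```bash
python3 -m inch '[[[-30,5,-40],[0,0.1,0],0],[[-60,10,-80],[0,0.2,0],0],[[-90,15,-120],[0,0.3,0],0],[[-120,20,-160],[0,0.4,0],0],[[-160,25,-210],[0,0.49,0],0],[[-200,31,-258],[0,0.49,0],0],[[-200,31,-258],[0,0.49,0],0],[[-200,70,-258],[0,0.49,0],0],[[-200,110,-258],[0,0.49,0],0],[[-200,150,-258],[0,0.49,0],0],[[-200,180,-258],[0,0.49,0],0],[[-200,200,-258],[0,0.49,0],0],[[-200,210,-258],[0,0.49,0],0],[[-200,216,-258],[0,0.49,0],0],[[-200,216,-258],[0,0.49,0],0],[[-200,216,-258],[0,0.49,0],0]]' 60
python3 - <<'E'
from h import *
Y=-13.3
rows([(*dock(-g/1e3,.220,Y+f),.014,Y+f) for g,f in ((60,51.5),)+tuple((60,f) for f in range(48,2,-4))])
E
```

```text
time: 2.85
ee_pos: [0.3775, 0.2171, 0.0163]
tcp_rot: [-90.0, -0.1, 38.2]
wrist_force: [0.5, -0.0, 0.1]
opening: 0.0
[14.0, 2.3, -0.1] [0.0, 0.0, 0.001] world [3.89e-01 2.26e-01 1.40e-02 3.82e+01]
[27.5, 2.4, 3.1] [0.0, 0.061, 0.001] world [3.97e-01 2.37e-01 1.40e-02 3.47e+01]
[43.2, 2.4, 5.8] [0.0, 0.131, 0.001] world [4.08e-01 2.48e-01 1.40e-02 3.07e+01]
[59.0, 2.4, 7.4] [0.0, 0.201, 0.001] world [4.19e-01 2.59e-01 1.40e-02 2.67e+01]
[75.0, 2.4, 7.9] [0.0, 0.271, 0.001] world [4.32e-01 2.70e-01 1.40e-02 2.27e+01]
[90.9, 2.4, 7.2] [-0.0, 0.341, 0.001] world [4.44e-01 2.79e-01 1.40e-02 1.87e+01]
[106.7, 2.5, 5.5] [-0.0, 0.41, 0.001] world [4.58e-01 2.87e-01 1.40e-02 1.47e+01]
[122.3, 2.5, 2.7] [-0.0, 0.48, 0.001] world [ 0.472  0.295  0.014 10.7  ]
[137.8, 2.5, -1.2] [-0.0, 0.55, 0.001] world [0.487 0.301 0.014 6.7  ]
[152.9, 2.5, -6.2] [-0.0, 0.62, 0.001] world [0.502 0.307 0.014 2.7  ]
[167.6, 2.6, -12.3] [-0.0, 0.69, 0.001] world [ 0.517  0.311  0.014 -1.3  ]
[181.9, 2.6, -19.3] [-0.0, 0.759, 0.001] world [ 0.532  0.314  0.014 -5.3  ]
[195.6, 2.6, -27.3] [-0.0, 0.829, 0.001] world [ 0.548  0.317  0.014 -9.3  ]
```

```bash
python3 -m inch '[[[4,1,0],[0,0,0],0],[[8,1,0],[0,0,0],0],[[11,1,0],[0,0,0],0],[[14,1,0],[0,0,0],0],[[18,1,1],[0,0.02,0],0],[[22,1,2],[0,0.04,0],0],[[27,1,3],[0,0.06,0],0],[[32,1,4],[0,0.08,0],0],[[37,1,5],[0,0.105,0],0],[[42,1,5.6],[0,0.125,0],0],[[47,1,6.3],[0,0.15,0],0],[[52,1,6.8],[0,0.17,0],0],[[57,1,7.3],[0,0.19,0],0],[[62,1,7.5],[0,0.215,0],0],[[67,1,7.7],[0,0.235,0],0],[[72,1,7.9],[0,0.26,0],0],[[77,1,7.9],[0,0.28,0],0],[[82,1,7.7],[0,0.3,0],0],[[86,1,7.5],[0,0.32,0],0],[[90,1,7.2],[0,0.34,0],0]]'
cat > look.py <<'E'
import sys
from h import *
p=bot.camera('top');save(p,sys.argv[1],(180,125,400,315),3.6)
o=bot.get_obs();print(o['time'],o['ee_pos'].round(4),o['wrist_force'].round(2))
Y=-13.3
f=o['wrist_force'];w=np.radians(o['tcp_rot'][2]);print('push dir force',-(f[0]*np.cos(w)+f[1]*np.sin(w)))
rows([(*dock(-.060,.220,Y+f),.014,Y+f) for f in eval(sys.argv[2])])
E
python3 look.py a.png 'range(28,0,-4)'
```

```text
time: 4.85
ee_pos: [0.444, 0.2786, 0.0154]
tcp_rot: [-90.0, -0.1, 18.6]
wrist_force: [-2.2, -0.6, 0.9]
opening: -0.0002
4.9 [0.4445 0.2788 0.0155] [-1.69 -0.18 -0.83]
push dir force 1.6616077995964165
[15.5, 1.5, 3.8] [-0.0, 0.068, 0.002] world [4.58e-01 2.87e-01 1.40e-02 1.47e+01]
[31.2, 1.5, 6.4] [-0.001, 0.137, 0.002] world [ 0.472  0.295  0.014 10.7  ]
[47.0, 1.6, 7.9] [-0.001, 0.207, 0.002] world [0.487 0.301 0.014 6.7  ]
[62.9, 1.6, 8.3] [-0.001, 0.277, 0.002] world [0.502 0.307 0.014 2.7  ]
[78.8, 1.6, 7.5] [-0.001, 0.347, 0.002] world [ 0.517  0.311  0.014 -1.3  ]
[94.6, 1.7, 5.7] [-0.001, 0.417, 0.002] world [ 0.532  0.314  0.014 -5.3  ]
[110.3, 1.7, 2.8] [-0.001, 0.487, 0.002] world [ 0.548  0.317  0.014 -9.3  ]
```

View pics/a.png

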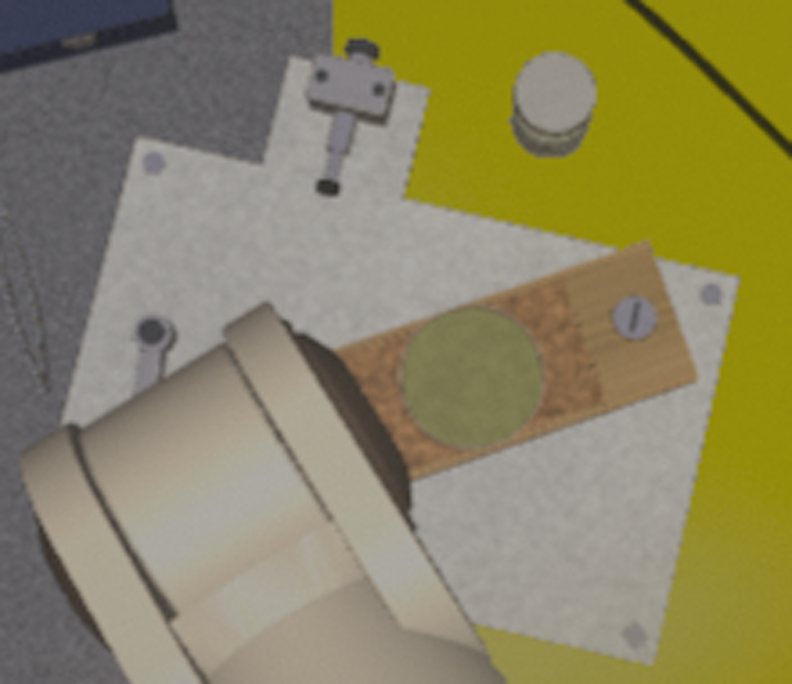

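The board has turned to about 32° with the dish still on it, and the push force is about 2 N. I'll take it to about 7°, then creep.

```bash
python3 -m inch '[[[5,1,1.3],[0,0.02,0],0],[[10,1,2.6],[0,0.045,0],0],[[15,1,3.7],[0,0.066,0],0],[[20,1,4.6],[0,0.088,0],0],[[25,1,5.4],[0,0.11,0],0],[[30,1,6.2],[0,0.132,0],0],[[35,1,6.8],[0,0.154,0],0],[[40,1,7.3],[0,0.176,0],0],[[45,1,7.7],[0,0.198,0],0],[[50,1,8],[0,0.22,0],0],[[55,1,8.2],[0,0.242,0],0],[[60,1,8.3],[0,0.264,0],0],[[65,1,8.2],[0,0.286,0],0],[[70,1,8],[0,0.308,0],0],[[74,1,7.8],[0,0.326,0],0],[[77,1,7.6],[0,0.34,0],0],[[80,1,7.4],[0,0.352,0],0],[[80,1,7.4],[0,0.352,0],0]]'
python3 look.py b.png '(6,4,2,1)'
```

```text
time: 6.7
ee_pos: [0.5184, 0.3119, 0.0151]
tcp_rot: [-89.9, -0.1, -1.6]
wrist_force: [-1.8, -0.6, 3.5]
opening: 0.0001
6.75 [0.5184 0.3118 0.015 ] [-1.34  0.66  3.01]
push dir force 1.3579272293586748
[21.8, 1.1, 4.4] [-0.002, 0.099, 0.002] world [ 0.54   0.316  0.014 -7.3  ]
[29.6, 1.1, 5.6] [-0.002, 0.134, 0.002] world [ 0.548  0.317  0.014 -9.3  ]
[37.5, 1.1, 6.5] [-0.002, 0.169, 0.002] world [  0.556   0.317   0.014 -11.3  ]
[41.5, 1.2, 6.9] [-0.002, 0.186, 0.002] world [  0.56    0.318   0.014 -12.3  ]
```

```bash
python3 -m inch '[[[4,0,0.9],[0,0.018,0],0],[[8,0,1.7],[0,0.036,0],0],[[12,0,2.6],[0,0.054,0],0],[[16,0,3.3],[0,0.072,0],0],[[19,0,3.9],[0,0.086,0],0],[[22,0,4.4],[0,0.099,0],0],[[22,0,4.4],[0,0.099,0],0]]'
python3 look.py b2.png '(5,4,3,2,1,0,-1)'
python3 -m inch '[[[2,0,0.4],[0,0.009,0],0],[[4,0,0.7],[0,0.018,0],0],[[4,0,0.7],[0,0.018,0],0],[[4,0,0.7],[0,0.018,0],0]]'
```

```text
time: 7.45
ee_pos: [0.541, 0.3156, 0.015]
tcp_rot: [-89.9, -0.1, -7.3]
wrist_force: [-0.4, 0.9, 0.5]
opening: -0.0003
7.5 [0.5408 0.3154 0.0149] [ 0.21 -0.18  0.96]
push dir force -0.23448652342104995
[3.2, 0.9, 1.2] [-0.002, 0.017, 0.002] world [ 0.544  0.316  0.014 -8.3  ]
[7.1, 0.9, 2.1] [-0.002, 0.035, 0.002] world [ 0.548  0.317  0.014 -9.3  ]
[11.0, 1.0, 3.0] [-0.002, 0.052, 0.002] world [  0.552   0.317   0.014 -10.3  ]
[14.9, 1.0, 3.8] [-0.002, 0.07, 0.002] world [  0.556   0.317   0.014 -11.3  ]
[18.8, 1.0, 4.5] [-0.002, 0.087, 0.002] world [  0.56    0.318   0.014 -12.3  ]
[22.7, 1.0, 5.2] [-0.002, 0.104, 0.002] world [  0.564   0.318   0.014 -13.3  ]
[26.7, 1.0, 5.8] [-0.002, 0.122, 0.002] world [ 5.68e-01  3.18e-01  1.40e-02 -1.43e+01]
time: 7.9
ee_pos: [0.545, 0.3155, 0.0148]
tcp_rot: [-89.9, -0.1, -8.3]
wrist_force: [0.4, 0.5, 0.2]
opening: -0.0002
```

View pics/b2.png

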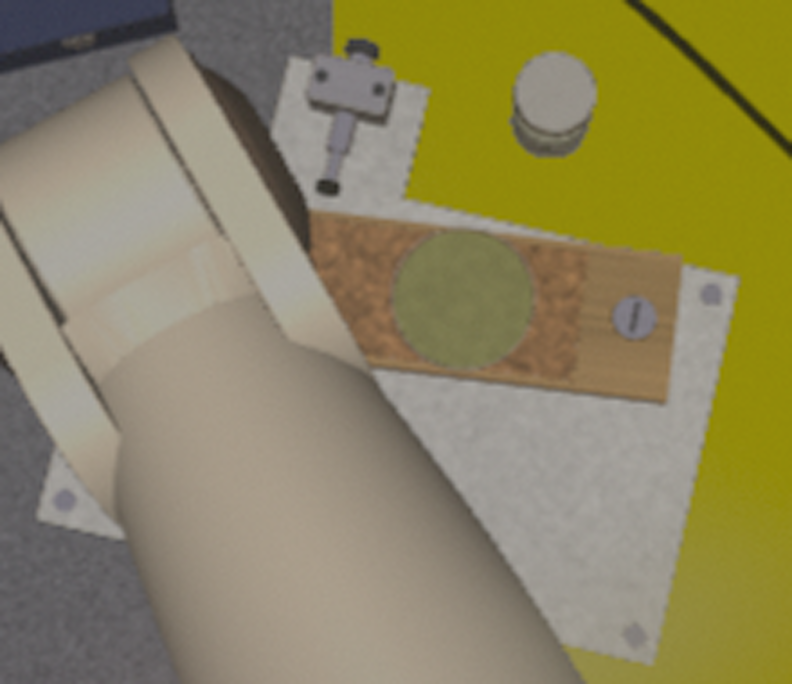

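```bash
python3 -m inch '[[[1,0,0.2],[0,0.0045,0],0],[[2,0,0.4],[0,0.009,0],0],[[3,0,0.6],[0,0.013,0],0],[[4,0,0.8],[0,0.018,0],0]]'
python3 -m inch '[[[1,0,0.2],[0,0.0045,0],0],[[2,0,0.4],[0,0.009,0],0]]'
python3 -m inch '[[[1,0,0.2],[0,0.0045,0],0],[[2,0,0.4],[0,0.009,0],0]]'
python3 -m inch '[[[1,0,0.2],[0,0.0045,0],0],[[2,0,0.4],[0,0.009,0],0]]'
```

```text
time: 8.3
ee_pos: [0.5491, 0.3157, 0.0148]
tcp_rot: [-89.9, -0.1, -9.4]
wrist_force: [-2.2, 1.8, -0.8]
opening: 0.0001
time: 8.5
ee_pos: [0.5513, 0.3158, 0.0148]
tcp_rot: [-89.9, -0.1, -9.9]
wrist_force: [-0.9, 1.2, 0.9]
opening: -0.0001
time: 8.7
ee_pos: [0.5534, 0.3159, 0.0148]
tcp_rot: [-89.9, -0.1, -10.5]
wrist_force: [-1.6, 1.7, -0.3]
opening: -0.0006
time: 8.9
ee_pos: [0.5554, 0.316, 0.0148]
tcp_rot: [-89.9, -0.1, -11.0]
wrist_force: [-2.1, 3.0, 0.5]
opening: 0.0002
```

```bash
for i in 1 2; do python3 -m inch '[[[1,0,0.2],[0,0.0045,0],0],[[1,0,0.2],[0,0.0045,0],0]]' | sed -n '2p;4p'; done; python3 -m inch '[[[1,0,0.2],[0,0.0045,0],0],[[1,0,0.2],[0,0.0045,0],0]]'
```

```text
ee_pos: [0.5563, 0.3161, 0.0148]
wrist_force: [-4.5, 2.5, 2.8]
ee_pos: [0.5571, 0.3162, 0.0148]
wrist_force: [-4.5, 2.7, -0.2]
time: 9.5
ee_pos: [0.5577, 0.3164, 0.0148]
tcp_rot: [-89.9, -0.0, -11.8]
wrist_force: [-5.4, 2.0, 2.1]
opening: -0.0004
```

```bash
for i in 1 2; do python3 -m inch '[[[1,0,0.2],[0,0.0045,0],0],[[1,0,0.2],[0,0.0045,0],0]]' | sed -n '2p;4p'; done; python3 look.py c.png '(1,0)'
```

```text
ee_pos: [0.5583, 0.3165, 0.0148]
wrist_force: [-5.2, 2.6, 2.9]
ee_pos: [0.5586, 0.3166, 0.0148]
wrist_force: [-7.1, 2.5, 2.7]
9.95 [0.5586 0.3166 0.0148] [-6.65  2.43  2.74]
push dir force 7.016114055274699
[1.2, 0.8, 1.2] [-0.002, 0.0, -0.002] world [  0.56    0.318   0.014 -12.3  ]
[5.1, 0.8, 2.2] [-0.002, 0.018, -0.002] world [  0.564   0.318   0.014 -13.3  ]
```

```bash
python3 -m inch '[[[0.8,0,0.2],[0,0.003,0],0],[[0.8,0,0.2],[0,0.003,0],0]]' | sed -n '2p;4p'; python3 -m inch '[[[0,0,0],[0,0,0],0],[[0,0,0],[0,0,0],0]]'| sed -n '2p;4p'
```

```text
ee_pos: [0.5588, 0.3167, 0.0148]
wrist_force: [-6.9, 2.4, 3.9]
ee_pos: [0.5586, 0.3167, 0.0148]
wrist_force: [-5.1, 1.5, 2.5]
```

```bash
python3 -m inch '[[[1.2,0,0.2],[0,0.003,0],0],[[1.8,0,0.2],[0,0.005,0],0]]' | sed -n '2p;4p'; python3 -m inch '[[[1.8,0,0],[0,0,0],0],[[1.8,0,0],[0,0,0],0]]'| sed -n '2p;4p'; python3 -m inch '[[[1.8,0,0],[0,0,0],0],[[1.8,0,0],[0,0,0],0]]'| sed -n '2p;4p'
```

```text
ee_pos: [0.5597, 0.3168, 0.0148]
wrist_force: [-8.4, 3.9, 3.5]
ee_pos: [0.5605, 0.3169, 0.0148]
wrist_force: [-9.6, 4.4, 3.3]
ee_pos: [0.5612, 0.3171, 0.0148]
wrist_force: [-9.8, 4.3, 5.2]
```

```bash
python3 -m inch '[[[1.4,0,0],[0,0,0],0],[[1.4,0,0],[0,0,0],0],[[1.4,0,0],[0,0,0],0],[[1.4,0,0],[0,0,0],0],[[1.4,0,0],[0,0,0],0],[[1.4,0,0],[0,0,0],0],[[1.4,0,0],[0,0,0],0],[[1.4,0,0],[0,0,0],0]]' | sed -n '2p;4p'; python3 look.py d.png '(0,)'
```

```text
ee_pos: [0.5613, 0.3172, 0.0148]
wrist_force: [-10.0, 2.7, 5.0]
11.8 [0.5613 0.3171 0.0148] [-10.32   3.3    4.6 ]
push dir force 10.788199520213608
[2.5, 0.8, 1.1] [-0.002, 0.012, -0.012] world [  0.564   0.318   0.014 -13.3  ]
```

View pics/d.png

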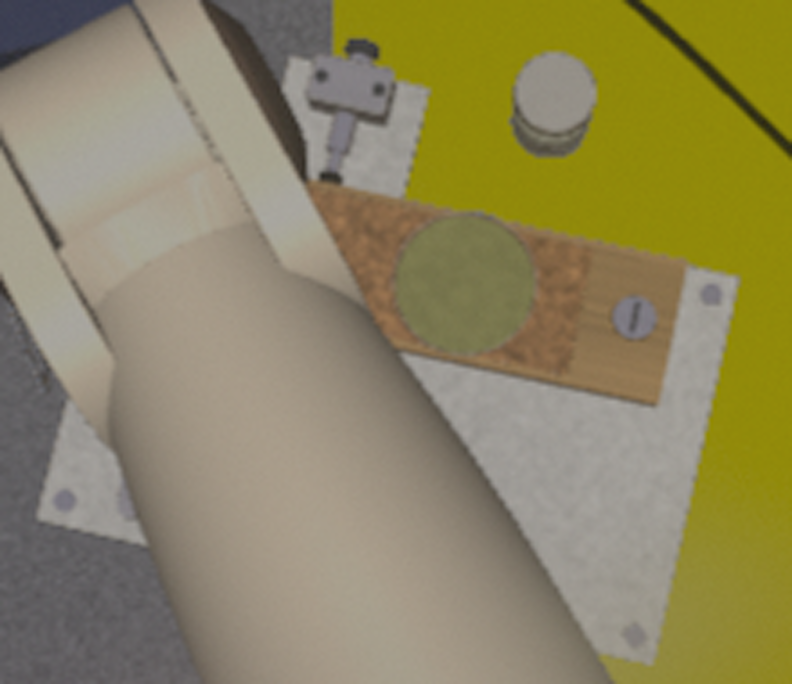

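```bash
python3 -m inch '[[[0.5,0,0],[0,0,0],0],[[-0.5,0,0],[0,0,0],0],[[-1.5,0,0],[0,0,0],0],[[-2.5,0,0],[0,0,0],0],[[-3.5,0,0],[0,0,0],0],[[-5,0,0],[0,0,0],0],[[-10,0,0],[0,0,0],0],[[-18,0,0],[0,0,0],0],[[-20,-30,0],[0,0,0],0],[[-20,-75,0],[0,0,0],0],[[-20,-75,0],[0,0,0],0]]'
python3 - <<'E'
from h import *
P=np.array([.5642,.3789])
def at(th,r,off):  # th=world arm angle deg
    u=np.array([np.cos(np.radians(th)),np.sin(np.radians(th))]);n=np.array([-u[1],u[0]])
    return P+u*r-n*off
a=at(173.9,.085,.033)
rows([(*a,.09,-6),(*a,.015,-6)])
E
```

```text
time: 12.9
ee_pos: [0.5446, 0.3227, 0.0968]
tcp_rot: [-89.5, 0.3, -12.6]
wrist_force: [0.9, 1.0, 0.5]
opening: 0.0
[-81.2, 7.9, 82.2] [-0.009, -0.115, -0.005] world [ 0.483  0.421  0.09  -6.   ]
[-80.8, 82.9, 81.6] [-0.009, -0.115, -0.005] world [ 0.483  0.421  0.015 -6.   ]
```

```bash
python3 -m inch '[[[-30,3,30],[0,-0.05,0],0],[[-60,6,60],[-0.009,-0.1,-0.005],0],[[-81,8,82],[-0.009,-0.115,-0.005],0],[[-81,8,82],[-0.009,-0.115,-0.005],0]]'|sed -n '1,3p'
python3 look.py e.png '(0,)'
python3 - <<'E'
from h import *
p=bot.camera('scene');save(p,'e_s.png',(230,140,430,290),4)
E
```

```text
time: 13.3
ee_pos: [0.4808, 0.4235, 0.0896]
tcp_rot: [-90.0, 0.0, -5.7]
13.35 [0.4819 0.422  0.0897] [-0.22  0.01 -0.14]
push dir force 0.21728984741277727
[92.3, 75.7, -95.4] [-0.0, 0.13, 0.0] world [  0.564   0.318   0.014 -13.3  ]
```

View pics/e_s.png

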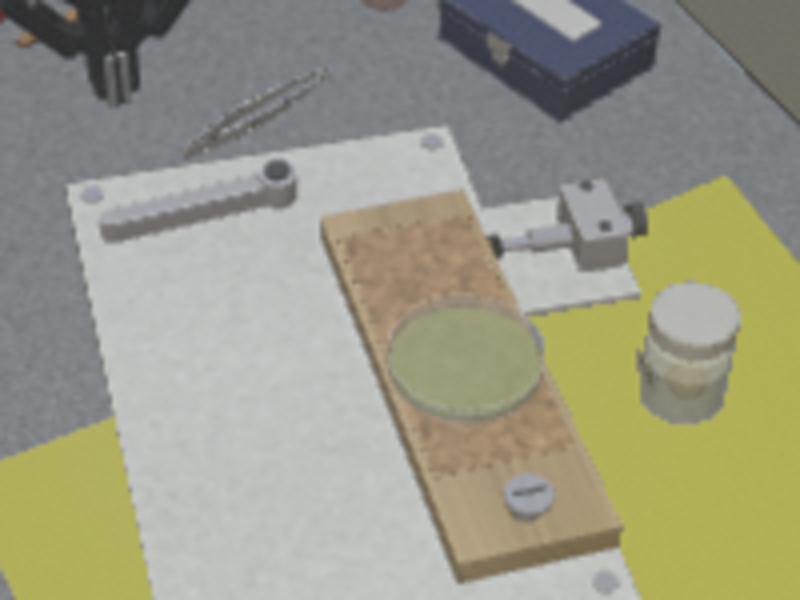

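Scene view: the board rests against the tip (490,245), the dish is in place, the latch is still open, and the finger hovers left of it, clear of the forceps (255,110).

```bash
python3 -m inch '[[[0,25,0],[0,0,0],0],[[0,50,0],[0,0,0],0],[[0,65,0],[0,0,0],0],[[0,74,0],[0,0,0],0],[[0,74,0],[0,0,0],0]]'
cat > lt.py <<'E'
import sys
from h import *
P=np.array([.5642,.3789])
def at(th,r,off):
    u=np.array([np.cos(np.radians(th)),np.sin(np.radians(th))]);n=np.array([-u[1],u[0]])
    return P+u*r-n*off
rows([(*at(t,.085,float(sys.argv[1])),.015,t-180) for t in eval(sys.argv[2])])
E
python3 lt.py .018 'range(174,262,8)'
```

```text
time: 13.9
ee_pos: [0.4826, 0.4201, 0.0149]
tcp_rot: [-90.1, 0.0, -6.0]
wrist_force: [-0.3, -0.5, -0.1]
opening: -0.0001
[0.4, -0.1, -14.5] [0.001, 0.001, -0.001] world [ 0.482  0.406  0.015 -6.   ]
[-1.3, -0.1, -26.5] [0.001, -0.139, -0.001] world [0.479 0.394 0.015 2.   ]
[-1.3, -0.1, -38.6] [0.001, -0.279, -0.001] world [ 0.477  0.382  0.015 10.   ]
[0.4, -0.1, -50.6] [0.001, -0.418, -0.001] world [4.78e-01 3.70e-01 1.50e-02 1.80e+01]
[3.8, -0.0, -62.2] [0.001, -0.558, -0.001] world [4.80e-01 3.58e-01 1.50e-02 2.60e+01]
[8.7, -0.0, -73.3] [0.001, -0.697, -0.001] world [4.84e-01 3.46e-01 1.50e-02 3.40e+01]
[15.1, -0.0, -83.6] [0.001, -0.837, -0.001] world [4.89e-01 3.35e-01 1.50e-02 4.20e+01]
[22.9, -0.0, -92.9] [0.001, -0.977, -0.001] world [4.96e-01 3.25e-01 1.50e-02 5.00e+01]
[31.9, -0.0, -101.0] [0.001, -1.116, -0.001] world [5.04e-01 3.16e-01 1.50e-02 5.80e+01]
[42.0, -0.0, -107.8] [0.001, -1.256, -0.001] world [5.13e-01 3.09e-01 1.50e-02 6.60e+01]
[52.9, -0.0, -113.1] [0.001, -1.396, -0.002] world [5.23e-01 3.02e-01 1.50e-02 7.40e+01]
```

```bash
python3 -m inch '[[[0,0,-5],[0,0,0],0],[[0,0,-10],[0,0,0],0],[[0,0,-14],[0,0,0],0],[[-0.7,0,-20],[0,-0.07,0],0],[[-1.3,0,-26],[0,-0.14,0],0],[[-1.5,0,-32],[0,-0.21,0],0],[[-1.3,0,-38.5],[0,-0.28,0],0],[[-0.6,0,-44.5],[0,-0.35,0],0],[[0.4,0,-50.5],[0,-0.42,0],0],[[2,0,-56.5],[0,-0.49,0],0],[[3.8,0,-62],[0,-0.56,0],0],[[6,0,-68],[0,-0.63,0],0],[[8.7,0,-73],[0,-0.7,0],0]]'
python3 look.py g.png '(0,)'|head -2;python3 lt.py .018 'range(214,270,6)'
```

```text
time: 15.2
ee_pos: [0.484, 0.3473, 0.016]
tcp_rot: [-89.9, -0.1, 34.3]
wrist_force: [-0.1, 6.1, 0.2]
opening: 0.0
15.25 [0.4843 0.3466 0.016 ] [ 0.27  4.07 -0.15]
push dir force -2.5292613157982653
[-0.7, 1.0, 0.1] [-0.001, 0.01, 0.001] world [4.84e-01 3.46e-01 1.50e-02 3.40e+01]
[-2.2, 1.0, -8.9] [-0.001, -0.095, 0.001] world [4.88e-01 3.38e-01 1.50e-02 4.00e+01]
[-2.8, 1.0, -17.9] [-0.0, -0.2, 0.001] world [4.92e-01 3.30e-01 1.50e-02 4.60e+01]
[-2.4, 1.0, -27.0] [-0.0, -0.305, 0.001] world [4.98e-01 3.23e-01 1.50e-02 5.20e+01]
[-1.0, 1.0, -36.0] [-0.0, -0.409, 0.001] world [5.04e-01 3.16e-01 1.50e-02 5.80e+01]
[1.2, 1.0, -44.8] [-0.0, -0.514, 0.001] world [5.11e-01 3.10e-01 1.50e-02 6.40e+01]
[4.4, 1.0, -53.3] [-0.0, -0.619, 0.001] world [5.18e-01 3.05e-01 1.50e-02 7.00e+01]
[8.5, 1.0, -61.5] [-0.0, -0.723, 0.001] world [5.26e-01 3.01e-01 1.50e-02 7.60e+01]
[13.4, 1.0, -69.1] [-0.0, -0.828, 0.001] world [5.35e-01 2.97e-01 1.50e-02 8.20e+01]
[19.0, 1.0, -76.3] [-0.0, -0.933, 0.001] world [5.43e-01 2.95e-01 1.50e-02 8.80e+01]
```

```bash
python3 - <<'E'
from h import *
p=bot.camera('scene');save(p,'g_s.png',(230,140,430,290),4)
E
```

```text
(no output)
```

View pics/g_s.png

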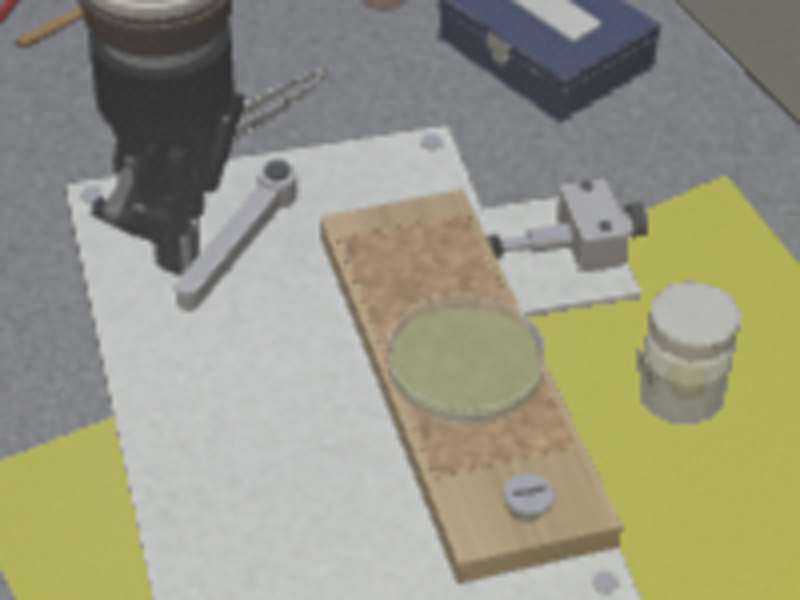

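The latch is turning with the finger and the board is undisturbed. I'll continue to about 10° short of the expected contact.

```bash
python3 -m inch '[[[-1,0,-4.5],[0,-0.04,0],0],[[-2.2,0,-9],[0,-0.095,0],0],[[-2.6,0,-13.5],[0,-0.15,0],0],[[-2.8,0,-18],[0,-0.2,0],0],[[-2.7,0,-22.5],[0,-0.25,0],0],[[-2.4,0,-27],[0,-0.305,0],0],[[-1.8,0,-31.5],[0,-0.357,0],0],[[-1,0,-36],[0,-0.41,0],0],[[0,0,-40.5],[0,-0.46,0],0],[[1.2,0,-45],[0,-0.515,0],0],[[2.7,0,-49],[0,-0.567,0],0],[[4.4,0,-53],[0,-0.62,0],0],[[6.4,0,-57],[0,-0.67,0],0],[[6.4,0,-57],[0,-0.67,0],0]]'
python3 lt.py .018 'range(252,276,3)'
```

```text
time: 16.7
ee_pos: [0.5215, 0.3031, 0.0163]
tcp_rot: [-90.0, -0.0, 72.5]
wrist_force: [-2.1, 1.3, 0.6]
opening: -0.0003
[0.3, 1.3, 0.8] [0.0, 0.009, 0.001] world [5.21e-01 3.04e-01 1.50e-02 7.20e+01]
[-0.6, 1.3, -3.7] [0.0, -0.043, 0.001] world [5.25e-01 3.01e-01 1.50e-02 7.50e+01]
[-1.2, 1.3, -8.2] [0.0, -0.096, 0.001] world [5.29e-01 2.99e-01 1.50e-02 7.80e+01]
[-1.6, 1.3, -12.7] [0.0, -0.148, 0.001] world [5.33e-01 2.98e-01 1.50e-02 8.10e+01]
[-1.8, 1.3, -17.3] [0.0, -0.201, 0.001] world [5.37e-01 2.96e-01 1.50e-02 8.40e+01]
[-1.7, 1.3, -21.8] [0.0, -0.253, 0.001] world [5.42e-01 2.95e-01 1.50e-02 8.70e+01]
[-1.4, 1.3, -26.4] [0.0, -0.305, 0.001] world [5.46e-01 2.94e-01 1.50e-02 9.00e+01]
[-0.8, 1.3, -30.9] [0.0, -0.358, 0.001] world [5.51e-01 2.93e-01 1.50e-02 9.30e+01]
```

```bash
python3 -m inch '[[[-0.3,0,-2],[0,-0.02,0],0],[[-0.6,0,-4],[0,-0.045,0],0],[[-0.9,0,-6],[0,-0.07,0],0],[[-1.2,0,-8],[0,-0.095,0],0]]'
python3 -m inch '[[[-0.3,0,-1.5],[0,-0.015,0],0],[[-0.4,0,-3],[0,-0.03,0],0]]'|sed -n '2p;4p'
python3 -m inch '[[[-0.2,0,-1.5],[0,-0.015,0],0],[[-0.3,0,-3],[0,-0.03,0],0]]'|sed -n '2p;4p'
python3 lt.py .018 'range(261,276,3)'
```

```text
time: 17.1
ee_pos: [0.5287, 0.2994, 0.0162]
tcp_rot: [-90.0, -0.0, 78.1]
wrist_force: [-4.3, 0.9, 1.1]
opening: 0.0
ee_pos: [0.5316, 0.2983, 0.0162]
wrist_force: [-4.8, 1.1, 0.9]
ee_pos: [0.5345, 0.2972, 0.0162]
wrist_force: [-5.1, 0.0, 1.3]
[0.4, 1.2, 1.5] [-0.0, 0.011, -0.0] world [5.33e-01 2.98e-01 1.50e-02 8.10e+01]
[-0.5, 1.2, -3.0] [-0.0, -0.042, -0.0] world [5.37e-01 2.96e-01 1.50e-02 8.40e+01]
[-1.1, 1.2, -7.5] [-0.0, -0.094, -0.0] world [5.42e-01 2.95e-01 1.50e-02 8.70e+01]
[-1.5, 1.2, -12.0] [-0.0, -0.146, -0.0] world [5.46e-01 2.94e-01 1.50e-02 9.00e+01]
[-1.7, 1.2, -16.6] [-0.0, -0.199, -0.0] world [5.51e-01 2.93e-01 1.50e-02 9.30e+01]
```

```bash
for i in 1 2 3; do python3 -m inch '[[[-0.2,0,-1],[0,-0.012,0],0],[[-0.3,0,-2],[0,-0.023,0],0]]'|sed -n '2p;4p'; done
python3 lt.py .018 'range(264,276,3)'
```

```text
ee_pos: [0.5366, 0.2965, 0.0162]
wrist_force: [-4.4, 1.0, 2.7]
ee_pos: [0.5382, 0.2959, 0.0162]
wrist_force: [-8.5, 1.3, 4.6]
ee_pos: [0.5392, 0.2954, 0.0162]
wrist_force: [-11.0, 0.4, 5.9]
[0.7, 1.2, 1.9] [-0.003, 0.031, -0.001] world [5.37e-01 2.96e-01 1.50e-02 8.40e+01]
[-0.3, 1.1, -2.6] [-0.003, -0.022, -0.001] world [5.42e-01 2.95e-01 1.50e-02 8.70e+01]
[-1.0, 1.1, -7.1] [-0.003, -0.074, -0.001] world [5.46e-01 2.94e-01 1.50e-02 9.00e+01]
[-1.5, 1.1, -11.6] [-0.003, -0.126, -0.0] world [5.51e-01 2.93e-01 1.50e-02 9.30e+01]
```

```bash
python3 -m inch '[[[-0.1,0,-1.4],[0,-0.005,0],0],[[-0.2,0,-2.2],[0,-0.01,0],0]]'|sed -n '2p;4p';  python3 -m inch '[[[-0.1,0,-2],[0,-0.005,0],0],[[-0.1,0,-2.2],[0,-0.005,0],0]]'|sed -n '2p;4p'
```

```text
ee_pos: [0.54, 0.2952, 0.0161]
wrist_force: [-13.4, 0.0, 6.4]
ee_pos: [0.5405, 0.295, 0.0162]
wrist_force: [-15.0, 1.3, 7.3]
```

```bash
python3 -m inch '[[[0,0,-2],[0,0,0],0],[[0,0,-2],[0,0,0],0],[[0,0,-2],[0,0,0],0],[[0,0,-1],[0,0,0],0],[[0,0,0],[0,0,0],0],[[0,0,1],[0,0,0],0],[[0,0,2],[0,0,0],0],[[0,0,3],[0,0,0],0],[[0,0,5],[0,0,0],0],[[0,0,10],[0,0,0],0],[[0,0,20],[0,0,0],0],[[0,-40,25],[0,0,0],0],[[0,-90,25],[0,0,0],0],[[0,-130,60],[0,0,0],0],[[0,-150,100],[0,0,0],0],[[0,-150,100],[0,0,0],0]]'
python3 - <<'E'
from h import *
p=bot.camera('scene');save(p,'z_s.png',(250,160,410,280),5)
p=bot.camera('top');save(p,'z_t.png',(180,125,400,315),3.6)
E
```

```text
time: 20.1
ee_pos: [0.4396, 0.3017, 0.1719]
tcp_rot: [-89.7, -0.2, 86.9]
wrist_force: [1.1, 0.8, 0.9]
opening: 0.0001
```

View pics/z_s.png

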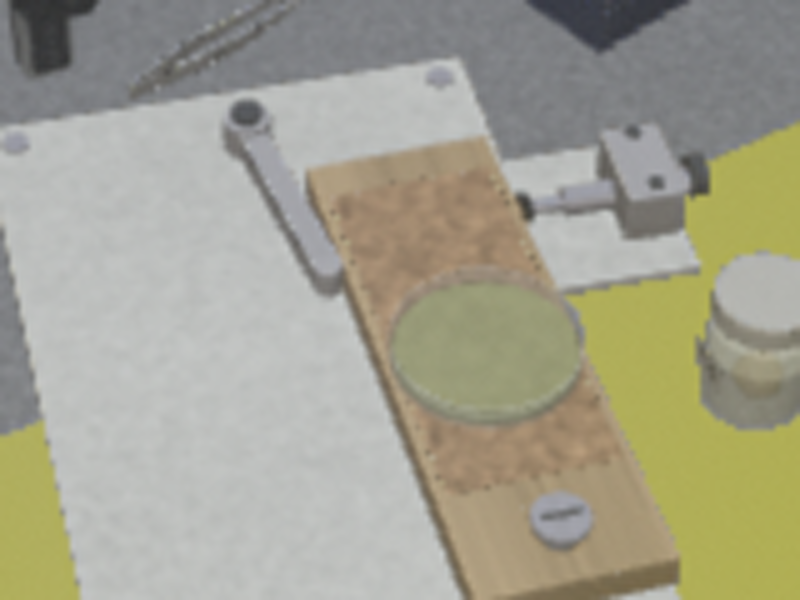

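View pics/z_t.png

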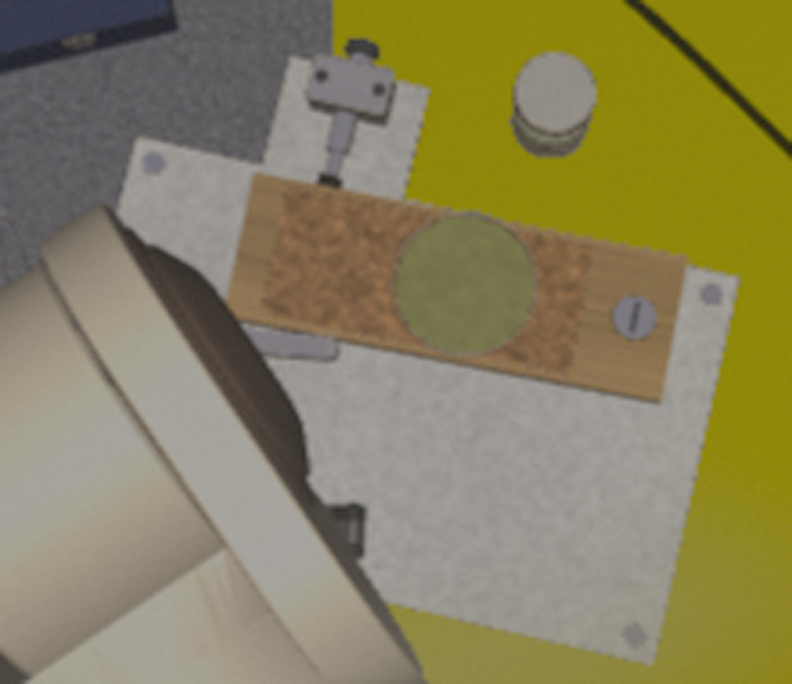

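The board sits between the latch end and the stop tip. The tip is at crop (330,180), against (327,187) when free, so it is still pressed a few millimetres. The dish is centred, and the jar and forceps look undisturbed. I'm handing in.

```bash
python3 -c "
from workcell import bot
print(bot.job_done())"
```

```text
the job is handed in; nothing more can be done
None
```

I swung the board onto the spring stop, held it there, then closed the retaining arm on its front edge, and handed the job in at about 20 s. No verdict was reported.

- **Stop:** I held about 10.5 N of push near the board's free end for about 0.8 s. From that force, the board's travel and the tip's movement in the picture, I estimate 7.5 to 9.5 N on the stop.
- **Retaining arm:** I turned it by its end, pushing with at most about 15 N. It met the board at about 1.73 rad, and I then let go slowly and moved clear.
- **Last pictures:** The arm's end lies on the front edge and the tip is still pressed in by roughly 4 mm. The board is about 2° off parallel, and the dish is still in its place on the board. The jar and forceps look unmoved. The beaker was outside those crops, but the robot never went near it.

**Checks that disagreed or are uncertain:**
- The board started at about 51.5° off the fixture's y axis, not the 15 to 30° given. I went by the pictures, which agreed with the plate and pivot sizes.
- The final forces on the stop and the retaining arm are inferred from the pictures and wrist readings, not measured directly.

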